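# Feel out the hidden notch of a childproof tablet box and open it

### The job

The childproof dishwasher-tablet box is locked by the knob on its top. Turn the knob clockwise until you feel it give and settle in its hidden notch, then slide the lid fully open by its handle and let go. Do not drag hard on the lid while it is still locked, and leave the other things where they stand.

Things in the scene. Friction and masses are not known exactly. Their poses are not given: they have to be found in the camera images.
- box: White plastic box, 110 (its x) x 200 (its y) x 90 mm, fixed on the worktop. Origin: centre of its underside; at yaw 0 x points away from the robot; z up. The third of its top at the -y end is a closed lock housing with the knob (axis at y = -65 mm); the rest is a bin under a wooden lid that slides to the box's +y. The knob locks the lid by a hidden notched cam.
- lid: Flat light-wood sliding lid, 99 x 129 x 6 mm. Origin: centre of its underside, axes as the box's. Its y in the box's frame is 35 mm shut and 115 mm fully open at the stop (80 mm of travel). It runs with about 2 N of drag and stays where it is left. While locked it has only 1 to 2 mm of play; it is free once the knob has settled in its notch.
- handle_grip (a point): Centre of the lid's handle, an upright wooden bar 50 mm long (box x), 12 mm thick (box y) and 24 mm high on the lid; axes as the box's. The point lies 12 mm below the bar's top, 101 mm above the worktop. Grip it from above with the fingers closing along the box's y.
- knob: Steel knob on the lock housing: disc of 45 mm diameter, 6 mm high, with a grip bar 46 mm long (knob x), 12 mm thick (knob y), 24 mm high on it. Origin on the axis at the disc's underside, 94 mm above the worktop; z up. It unlocks clockwise seen from above (yaw falls). The notch lies 0.35 to 1.5 rad on from the start, elsewhere each time and invisible; the end stop 0.6 rad or more past it.
- knob_grip (a point): Bar's centre, on the knob's axis, 112 mm above the worktop, 12 mm below the bar's top; axes as the knob's. Turning takes 0.15 to 0.35 Nm (held still: anything between +-0.2); in the last 0.15 rad before the notch's middle it falls below zero (pulls ahead, -0.1 to -0.3), past the middle it jumps to 0.7 or more, normal again 0.15 on. Let go within 0.1 rad of the middle, it settles there by itself.
- mug_1: Small cream mug, 62 x 85 x 51 mm, behind the box to the right; origin at its underside. Leave alone.
- mug_2: Another such mug, behind the box to the left; origin at its underside. Leave alone.
- glass_1: Waisted drinking glass, 66 mm wide, 82 mm high, behind the box to the right; origin at its underside. Leave alone.
- garlic_1: Head of garlic, 54 mm, behind the box; origin at its underside. Leave alone.
- mill_1: Glass salt shaker, 44 mm wide, 90 mm high, to the right of the box; origin at its underside. Leave alone.
- lemon_1: Lemon, 82 x 58 mm, 57 mm high, to the right of the box; origin at its underside. Leave alone. (Above the worktop to the right of the box, over kettle and cooker, hangs a wall cabinet, 0.66 m up: an arm that starts under it must come out level towards the box, not upwards; the kettle is 0.2 m high.)

How it is judged (in metres and radians):
At the end, for the whole second after the job is handed in: The lid stands fully open, within 10 mm of its stop (at least 70 mm of its 80 mm travel), at rest and let go (y of lid in the frame of box above 0.105 m and linear speed of lid below 0.01 m/s and contact force between the fingers and anything else below 0.1 N); the robot touches nothing.
It fails at once if the lid is dragged against the closed lock with more than 18 N (contact force between lid and knob above 18 N).
It fails at once if a bystander (mug, glass, garlic, shaker or lemon) is shifted by more than 20 mm (distance of any of mug_1, mug_2, glass_1, garlic_1, mill_1, lemon_1 from where it was at the start of the episode above 0.02 m).
It also fails if it takes over 72 s, if anything falls off the work surface, if the arm or the gripper's body presses on something with over 40 N, if the wrist force passes 120 N, or if a joint passes its speed limit or range.

### The arm

A 6-joint arm with a two-finger parallel gripper is mounted at the origin on a cart in front of the work surface, level with it; the furniture and walls round the work are solid. World frame = base frame: x ahead of the robot, y to its left, z up, the work surface at z = 0. Lengths are in mm, angles in degrees, forces in N, time in s.
With the tool pointing down it reaches from about 350 to 850 mm from the base axis. Payload 8.1 kg.
Tool frame: the origin (TCP) lies at the very end of the fingers, on their centre line; the grasp point (between the pads) lies 19 mm behind it; z points along the fingers, y is the line along which they close (so a half turn about z gives the same grasp; the last joint's range is limited). The gripper opens to 85 mm and grips with 20 to 120 N. Pads are 22 mm wide; open, the fingers measure 114 mm over their backs; the gripper's body (76 mm by 85 mm) begins 54 mm behind the grasp point. The pads swing forward as they close: fully open they stand 13 mm farther back than shut.
Start: joints at [60.08, 7.471, 85.268, -0, 87.261, -4.893], TCP at [253.805, 543.68, 231.292] pointing down, gripper open.
Joint ranges: [-169.43, 169.43], [-51.17, 129.36], [1.28, 143.12], [-76.62, 256.62], [0, 156.53], [-152.29, 152.29]. Speed limits (degrees/s): [136.94, 136.94, 159.86, 180, 180, 180].

### API

Orientations are given as [roll, pitch, yaw] about the fixed x, y, z axes, in that order (R = Rz(yaw) Ry(pitch) Rx(roll)).
In Python, from bench import sense, eyes, job, models gives the robot as it stands. The module is installed in compiled form; this text tells all that it offers.
- The arm moves only by the tool apply_moves, never from a script. Its argument "rows" is a list of rows, each a list of 6 numbers: the shift along the tool's x, y, z in mm, then the turn, a rotation vector about the tool's x, y, z in rad. In form: [[dx, dy, dz, rx, ry, rz], ...]. A call has exactly 5 rows; each row shifts and turns the commanded pose from where the row before left it, along the tool's axes as they then stand; what a row does not reach is not made up. A row lasts 1/8 s, in which the tool goes at most 62.5 mm and 10.7 degrees, less where a joint would pass 70% of its speed; a pose out of reach is approached as far as the arm can. A call is refused whole if a number of a shift passes 62.5 or a number of a turn 0.188, either way. A call with a gripper value outside its range is refused whole. "fingers" is the finger opening in mm, from 0 to 85.4, set as the call begins (left out, the last holds). The fingers move at their own pace and stop on an object; "grip_force" is the grip in N (left out, the last holds). Time passes only in rows, so rows that do not move let the fingers close, or fill a call up. It gives the time, the measured TCP pose, the force, the opening and the grip force at its end, in the units of the state.
- sense(): the state, without advancing time (a new reading comes with each control period).
- eyes.snapshot(name): name is "scene" or "top"; returns (picture, depth): 400x640x3 uint8, red, green, blue; 400x640 float32, mm along the optical axis (not along the pixel's ray), 0 where there is no reading.
- eyes.get_calibration(name): a dict with "intrinsics" (3x3 intrinsics, pixels), "R" (3x3) and "t" (3): a world point X has camera coordinates R X + t. Camera axes: x right, y down, z forward; pixel columns grow to the right and rows downward; lengths in mm; the calibration is good to about 2 mm. A picture is of the moment at which its call begins. get_calibration takes no time and is no camera call.
- job.hand_in(): hands the job in; it is judged then, once.
Trained networks look in the newest picture that a camera, given by its name, has taken for a name from the list of things; names that differ only in an ending like _2 or _b are one class to them, and where a whole thing is asked for, a point or a joint stands for the part that bears it (a point fixed in the world has none). Each returns a list of dicts, best first, with "confidence" (0 to 1); they miss things now and then, are a little off and sometimes report something else, mostly with a low value. They report only what shows in the picture. A call takes as long as a camera call.
- models.boxes_of(name, camera): "xyz" ([x, y, z] in mm, in world coordinates, good to about 4 mm: the middle of the surface that is visible of it).
- models.cut_out(name, camera): "pixels" (400x640 bool, what is visible of it).
- models.place_of(name, camera): "xyz" ([x, y, z] in mm, in world coordinates, good to about 4 mm: a listed point, or the origin of a listed thing).
The state is a dict: "time": time; "joint_pos": joint angles; "qd": joint speeds; "joint_efforts": joint torques, N m; "tool_pos": TCP position; "tcp_rot": TCP orientation; "ft_force": force on the tool from outside, world axes, zero at the start; "wrist_torque": the same for the moment, N m; "finger_gap": finger opening in mm; "grip_force": force on a finger pad.
Only numpy, scipy, OpenCV 4.12 (cv2) and the standard library are available. Lean on these libraries where they do the work, as an engineer would, in place of code of your own. Each camera call takes 0.05 s, during which the arm holds its last target. There are 200 camera calls.

## Working session

There is one attempt and no reset: what is moved stays moved. The work goes in short steps, Python scripts to look and compute and a tool call to move; the robot and the scene stay as the last step left them, time stands still between calls to the robot, and variables do not carry over. Pictures are saved under pics/ and viewed, at most 10 in all, crops included, and the job is handed in when it is done.

Besides the shell and the picture viewer there is one more tool, called after ">>>" by a JSON object that holds its "fn" and its "kwargs". apply_moves: Moves the arm, as the interface text tells. Its arguments: {"type":"object","properties":{"rows":{"type":"array"},"fingers":{"type":"number"},"grip_force":{"type":"number"}},"required":["rows"]}

```bash
mkdir -p pics
cat > h.py <<'E'
from bench import sense, eyes, job, models
import numpy as np, cv2
def pts(cam,depth):
    c=eyes.get_calibration(cam);K=np.array(c["intrinsics"]);R=np.array(c["R"]);t=np.array(c["t"])
    v,u=np.mgrid[:400,:640]
    P=np.stack([(u-K[0,2])/K[0,0]*depth,(v-K[1,2])/K[1,1]*depth,depth],-1)
    return (P-t)@R
E
python3 - <<'E'
from h import *
s=sense();print({k:np.round(v,2) for k,v in s.items()})
ims=[]
for c in ("scene","top"):
    im,d=eyes.snapshot(c);ims.append(im);P=pts(c,d)
    for n in ("knob","knob_grip","handle_grip","lid","box"):
        for r in models.place_of(n,c)[:2]: print(c,n,np.round(r["xyz"]),round(r["confidence"],2))
    for n in ("knob","handle_grip","lid"):
        for r in models.cut_out(n,c)[:1]:
            m=r["pixels"];Q=P[m&(d>0)]
            if n!="lid": Q=Q[Q[:,2]>(113 if n=="knob" else 102)]
            if len(Q)<5: print(c,n,"few",m.sum());continue
            Q=Q[np.abs(Q-np.median(Q,0)).max(1)<120]
            rr=cv2.minAreaRect(Q[:,:2].astype(np.float32))
            print(c,n,m.sum(),len(Q),"med",np.round(np.median(Q,0)),"rect",np.round(rr[0]),np.round(rr[1]),round(rr[2],1), "z95",np.percentile(Q[:,2],95).round())
cv2.imwrite("pics/a.png",cv2.cvtColor(cv2.resize(np.vstack(ims),(480,600)),cv2.COLOR_RGB2BGR))
cv2.imwrite("pics/top.png",cv2.cvtColor(ims[1],cv2.COLOR_RGB2BGR))
E
```

```text
{'time': np.float64(0.0), 'joint_pos': array([60.08,  7.51, 85.33,  0.  , 87.26, -4.89]), 'qd': array([ 0.02, -0.  , -0.04,  0.02,  0.08, -0.05]), 'joint_efforts': array([-0.000e+00, -5.694e+01, -5.006e+01, -0.000e+00,  1.000e-02,
       -0.000e+00]), 'tool_pos': array([253.54, 543.21, 230.25]), 'tcp_rot': array([-1.7990e+02, -1.0000e-02,  1.5497e+02]), 'ft_force': array([0.99, 0.3 , 0.52]), 'wrist_torque': array([0.  , 0.06, 0.01]), 'grip_force': np.float64(0.0), 'finger_gap': np.float64(85.32)}
scene knob [ 528. -299.   98.] 0.72
scene knob_grip [ 532. -294.  110.] 0.59
scene handle_grip [ 551. -177.   96.] 0.62
scene lid [ 550. -195.   82.] 0.76
scene lid [ 553. -176.   97.] 0.65
scene box [ 542. -232.    1.] 0.95
scene box [ 662. -322.    3.] 0.45
scene knob 250 84 med [ 523. -293.  121.] rect [ 524. -294.] [12. 42.] 83.4 z95 125.0
scene handle_grip 1627 91 med [ 546. -176.  111.] rect [ 549. -177.] [12. 49.] 80.6 z95 115.0
scene lid 1604 1595 med [ 546. -195.   89.] rect [ 548. -197.] [129.  93.] 79.9 z95 107.0
top knob [ 527. -295.   91.] 0.66
top knob_grip [ 528. -297.  113.] 0.79
top handle_grip [ 552. -178.   99.] 0.91
top lid [ 544. -200.   83.] 0.64
top box [ 538. -230.   -1.] 0.6
top knob 211 78 med [ 531. -297.  124.] rect [ 531. -297.] [12. 42.] 82.9 z95 128.0
top handle_grip 1645 92 med [ 553. -180.  112.] rect [ 553. -179.] [12. 49.] 80.8 z95 116.0
top lid 1638 1629 med [ 549. -199.   90.] rect [ 555. -190.] [148.  98.] 78.8 z95 109.0
```

View pics/a.png

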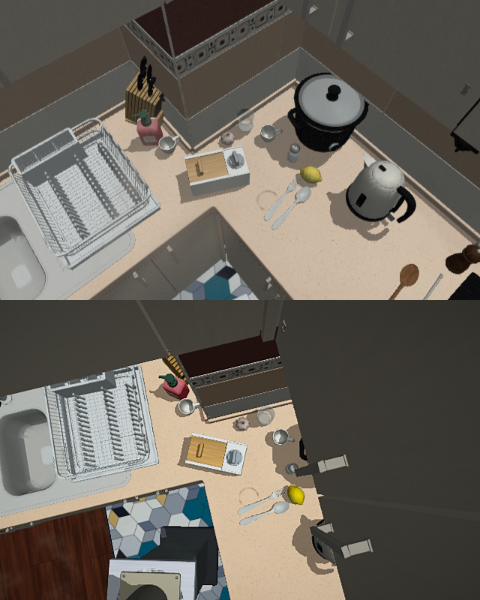

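View pics/top.png

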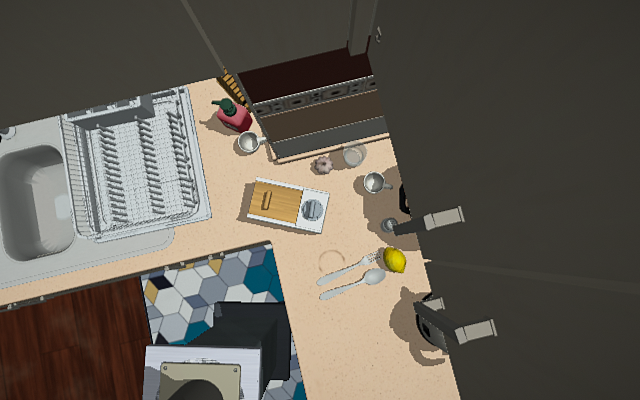

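The top view shows the box at about (288,206) px, with the knob at (312,208) and the handle at (266,200). The networks' points agree with the given heights. I estimate box yaw at about -10°, knob yaw at about -7°, and the knob axis at about (529,-296). I'll set out now, turning the tool to yaw 173 first and then travelling.

>>> {"fn": "apply_moves", "kwargs": {"rows": [[0,0,-6,0,0,-0.063],[0,0,-6,0,0,-0.063],[0,0,-6,0,0,-0.063],[0,0,-6,0,0,-0.063],[0,0,-6,0,0,-0.063]], "fingers": 60, "grip_force": 60}}

```text
time: 1.52
tool_pos: [253.8, 543.7, 261.5]
tcp_rot: [-180.0, -0.0, 173.1]
ft_force: [-0.2, 0.7, 0.0]
finger_gap: 59.7
grip_force: 0.0
```

>>> {"fn": "apply_moves", "kwargs": {"rows": [[-10,-20,0,0,0,0],[-20,-40,0,0,0,0],[-25,-52,0,0,0,0],[-25,-52,0,0,0,0],[-25,-52,0,0,0,0]]}}

```text
time: 2.15
tool_pos: [332.1, 314.9, 261.4]
tcp_rot: [180.0, 0.0, 173.1]
ft_force: [1.0, -0.0, 0.0]
finger_gap: 59.8
grip_force: 0.0
```

>>> {"fn": "apply_moves", "kwargs": {"rows": [[-25,-52,0,0,0,0],[-25,-52,0,0,0,0],[-25,-52,0,0,0,0],[-25,-52,0,0,0,0],[-25,-52,0,0,0,0]]}}

```text
time: 2.78
tool_pos: [424.6, 41.4, 261.7]
tcp_rot: [180.0, 0.1, 173.0]
ft_force: [1.4, 0.9, -0.3]
finger_gap: 59.9
grip_force: 0.0
```

>>> {"fn": "apply_moves", "kwargs": {"rows": [[-25,-52,0,0,0,0],[-25,-52,0,0,0,0],[-25,-52,0,0,0,0],[-20,-40,0,0,0,0],[-10,-20,0,0,0,0]]}}

```text
time: 3.4
tool_pos: [502.4, -186.3, 261.1]
tcp_rot: [-180.0, -0.0, 172.9]
ft_force: [0.3, 1.0, 0.0]
finger_gap: 60.0
grip_force: 0.0
```

>>> {"fn": "apply_moves", "kwargs": {"rows": [[-12,-28,0,0,0,0],[-12,-28,0,0,0,0],[-11,-28,0,0,0,0],[0,0,20,0,0,0],[0,0,20,0,0,0]]}}

```text
time: 4.03
tool_pos: [526.5, -270.9, 219.6]
tcp_rot: [180.0, -0.0, 173.0]
ft_force: [0.2, 0.1, 0.2]
finger_gap: 59.9
grip_force: 0.0
```

Run:
```python
from h import *
s=sense();print(np.round(s["tool_pos"],1),np.round(s["tcp_rot"],1))
for c in ("scene","top"):
    im,d=eyes.snapshot(c);P=pts(c,d)
    for n in ("knob_grip","handle_grip"):
        for r in models.place_of(n,c)[:1]: print(c,n,np.round(r["xyz"]),round(r["confidence"],2))
    if c=="scene":
        k=eyes.get_calibration(c);
        p=np.array(k["R"])@[529,-296,112]+k["t"];p=np.array(k["intrinsics"])@p;u,v=(p[:2]/p[2]).astype(int)
        cr=im[max(v-90,0):v+60,u-100:u+100];cv2.imwrite("pics/b.png",cv2.cvtColor(cv2.resize(cr,(800,600),interpolation=3),cv2.COLOR_RGB2BGR))
```

```text
[ 526.5 -270.9  219.6] [180.  -0. 173.]
scene knob_grip [ 531. -295.  109.] 0.65
top handle_grip [ 552. -180.   98.] 0.67
```

View pics/b.png

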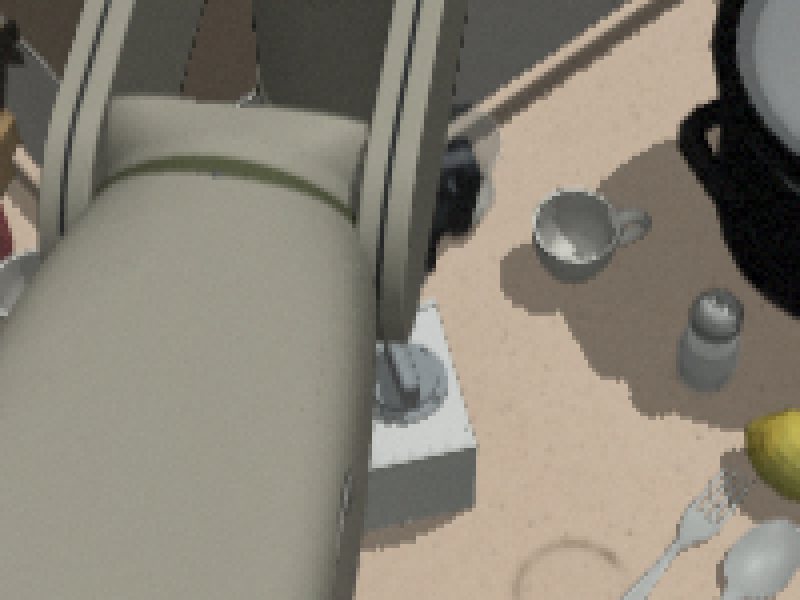

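The crop shows the knob at (405,380) px beside the arm, bar roughly along box x, as estimated. The reading puts the tool 25 mm short in y, so I'll correct that and descend partway.

>>> {"fn": "apply_moves", "kwargs": {"rows": [[-3,-12,0,0,0,0],[-3,-12,10,0,0,0],[0,0,25,0,0,0],[0,0,25,0,0,0],[0,0,15,0,0,0]]}}

```text
time: 4.95
tool_pos: [529.0, -296.4, 144.1]
tcp_rot: [179.9, -0.1, 173.0]
ft_force: [0.5, -0.1, 0.2]
finger_gap: 59.5
grip_force: 0.0
```

>>> {"fn": "apply_moves", "kwargs": {"rows": [[0,0,0,0,0,0],[0,0,0,0,0,0],[0,0,0,0,0,0],[0,0,0,0,0,0],[0,0,0,0,0,0]]}}

```text
time: 5.58
tool_pos: [530.0, -296.2, 146.8]
tcp_rot: [-180.0, 0.0, 173.0]
ft_force: [-0.1, -0.1, 0.0]
finger_gap: 60.1
grip_force: 0.0
```

>>> {"fn": "apply_moves", "kwargs": {"rows": [[0,0,15,0,0,0],[0,0,13,0,0,0],[0,0,10,0,0,0],[0,0,5,0,0,0],[0,0,0,0,0,0]]}}

```text
time: 6.2
tool_pos: [529.5, -295.9, 102.7]
tcp_rot: [180.0, -0.1, 173.0]
ft_force: [0.3, -0.5, 0.3]
finger_gap: 60.0
grip_force: 0.0
```

>>> {"fn": "apply_moves", "kwargs": {"rows": [[0,0,0,0,0,0],[0,0,0,0,0,0],[0,0,0,0,0,0],[0,0,0,0,0,0],[0,0,0,0,0,0]], "fingers": 0, "grip_force": 20}}

```text
time: 6.82
tool_pos: [530.1, -296.7, 103.9]
tcp_rot: [-179.9, 0.1, 173.0]
ft_force: [-1.5, -4.4, 3.7]
finger_gap: 11.6
grip_force: 24.2
```

Run:
```python
from h import *
s=sense();print({k:np.round(v,2) for k,v in s.items()})
```

```text
{'time': np.float64(6.82), 'joint_pos': array([-3.4060e+01,  1.3830e+01,  9.1730e+01, -3.0000e-02,  7.4370e+01,
       -1.1706e+02]), 'qd': array([-0.01, -0.1 , -0.08, -0.04, -0.01,  0.06]), 'joint_efforts': array([  2.04, -57.46, -44.78,   1.1 ,   0.39,  -0.09]), 'tool_pos': array([ 530.07, -296.71,  103.92]), 'tcp_rot': array([-1.7994e+02,  5.0000e-02,  1.7301e+02]), 'ft_force': array([-1.45, -4.41,  3.72]), 'wrist_torque': array([-0.53,  0.18, -0.1 ]), 'grip_force': np.float64(24.2), 'finger_gap': np.float64(11.58)}
```

>>> {"fn": "apply_moves", "kwargs": {"rows": [[0,0,0,0,0,0.04],[0,0,0,0,0,0.04],[0,0,0,0,0,0.04],[0,0,0,0,0,0.04],[0,0,0,0,0,0.03]], "grip_force": 60}}

```text
time: 7.45
tool_pos: [530.0, -296.8, 104.0]
tcp_rot: [-179.9, 0.1, 162.1]
ft_force: [-2.0, -5.3, 3.8]
finger_gap: 10.2
grip_force: 61.8
```

```bash
cat > s.py <<'E'
from bench import sense
import numpy as np
s=sense();print(*[np.round(s[k],2) for k in ("time","tool_pos","tcp_rot","ft_force","wrist_torque","finger_gap")])
E
python3 s.py
```

```text
7.45 [ 530.05 -296.79  103.98] [-1.7994e+02  6.0000e-02  1.6207e+02] [-2.   -5.26  3.82] [-0.83  0.31  0.32] 10.18
```

>>> {"fn": "apply_moves", "kwargs": {"rows": [[0,0,0,0,0,0.01],[0,0,0,0,0,0.02],[0,0,0,0,0,0.02],[0,0,0,0,0,0.02],[0,0,0,0,0,0.02]]}}

```text
time: 8.07
tool_pos: [530.1, -296.8, 104.0]
tcp_rot: [-179.9, 0.1, 157.0]
ft_force: [-1.3, -4.5, 5.4]
finger_gap: 10.6
grip_force: 62.0
```

```bash
python3 s.py
```

```text
8.07 [ 530.06 -296.83  103.98] [-1.7994e+02  7.0000e-02  1.5696e+02] [-1.3  -4.47  5.37] [-0.99  0.37  0.41] 10.55
```

>>> {"fn": "apply_moves", "kwargs": {"rows": [[0,0,0,0,0,0.02],[0,0,0,0,0,0.02],[0,0,0,0,0,0.02],[0,0,0,0,0,0.02],[0,0,0,0,0,0.02]]}}

```text
time: 8.7
tool_pos: [530.0, -296.9, 104.0]
tcp_rot: [-179.9, 0.1, 151.2]
ft_force: [-2.1, -5.2, 5.0]
finger_gap: 10.3
grip_force: 61.9
```

```bash
python3 s.py
```

```text
8.7 [ 530.05 -296.89  103.95] [-1.7994e+02  8.0000e-02  1.5122e+02] [-2.06 -5.24  4.99] [-1.05  0.34  0.26] 10.3
```

>>> {"fn": "apply_moves", "kwargs": {"rows": [[0,0,0,0,0,0.02],[0,0,0,0,0,0.02],[0,0,0,0,0,0.02],[0,0,0,0,0,0.02],[0,0,0,0,0,0.02]]}}

```text
time: 9.32
tool_pos: [530.0, -297.0, 104.0]
tcp_rot: [-179.9, 0.1, 145.5]
ft_force: [-1.8, -6.0, 4.6]
finger_gap: 10.9
grip_force: 62.0
```

```bash
python3 s.py
```

```text
9.32 [ 530.02 -296.96  104.  ] [-1.7994e+02  9.0000e-02  1.4550e+02] [-1.77 -5.97  4.56] [-1.03  0.33  0.51] 10.88
```

>>> {"fn": "apply_moves", "kwargs": {"rows": [[0,0,0,0,0,0.02],[0,0,0,0,0,0.02],[0,0,0,0,0,0.02],[0,0,0,0,0,0.02],[0,0,0,0,0,0.02]]}}

```text
time: 9.95
tool_pos: [530.0, -297.1, 104.0]
tcp_rot: [-179.9, 0.1, 139.8]
ft_force: [-3.2, -6.0, 5.2]
finger_gap: 10.6
grip_force: 61.9
```

```bash
python3 s.py
```

```text
9.95 [ 529.96 -297.05  103.99] [-1.7994e+02  9.0000e-02  1.3977e+02] [-3.25 -5.96  5.23] [-1.14  0.34  0.25] 10.56
```

>>> {"fn": "apply_moves", "kwargs": {"rows": [[0,0,0,0,0,0.02],[0,0,0,0,0,0.02],[0,0,0,0,0,0.02],[0,0,0,0,0,0.02],[0,0,0,0,0,0.02]]}}

```text
time: 10.58
tool_pos: [529.9, -297.1, 104.0]
tcp_rot: [-180.0, 0.1, 134.0]
ft_force: [-2.5, -6.3, 5.0]
finger_gap: 10.5
grip_force: 61.9
```

```bash
python3 s.py
```

```text
10.58 [ 529.89 -297.09  103.99] [-1.7995e+02  9.0000e-02  1.3402e+02] [-2.51 -6.34  5.02] [-1.17  0.43  0.23] 10.51
```

>>> {"fn": "apply_moves", "kwargs": {"rows": [[0,0,0,0,0,0.02],[0,0,0,0,0,0.02],[0,0,0,0,0,0.02],[0,0,0,0,0,0.02],[0,0,0,0,0,0.02]]}}

```text
time: 11.2
tool_pos: [529.9, -297.2, 104.0]
tcp_rot: [-180.0, 0.1, 128.3]
ft_force: [-1.7, -6.1, 5.0]
finger_gap: 10.5
grip_force: 62.0
```

```bash
python3 s.py
```

```text
11.2 [ 529.87 -297.16  104.01] [-1.7995e+02  1.0000e-01  1.2830e+02] [-1.68 -6.09  4.95] [-1.22  0.51  0.49] 10.53
```

>>> {"fn": "apply_moves", "kwargs": {"rows": [[0,0,0,0,0,0.02],[0,0,0,0,0,0.02],[0,0,0,0,0,0.02],[0,0,0,0,0,0.02],[0,0,0,0,0,0.02]]}}

```text
time: 11.82
tool_pos: [529.8, -297.2, 103.9]
tcp_rot: [-180.0, 0.1, 122.6]
ft_force: [-2.6, -6.4, 5.1]
finger_gap: 10.9
grip_force: 61.9
```

```bash
python3 s.py
```

```text
11.82 [ 529.78 -297.17  103.95] [-1.7996e+02  1.0000e-01  1.2257e+02] [-2.58 -6.45  5.06] [-1.26  0.52  0.34] 10.92
```

>>> {"fn": "apply_moves", "kwargs": {"rows": [[0,0,0,0,0,0.02],[0,0,0,0,0,0.02],[0,0,0,0,0,0.02],[0,0,0,0,0,0.02],[0,0,0,0,0,0.02]]}}

```text
time: 12.45
tool_pos: [529.7, -297.2, 104.0]
tcp_rot: [-180.0, 0.1, 116.8]
ft_force: [-2.9, -6.5, 6.0]
finger_gap: 10.5
grip_force: 61.8
```

```bash
python3 s.py
```

```text
12.45 [ 529.74 -297.22  103.96] [-1.7996e+02  1.1000e-01  1.1683e+02] [-2.92 -6.48  5.98] [-1.29  0.44 -0.13] 10.49
```

The torque has gone negative, so the knob is being pulled towards the notch. I'll take finer steps from here.

>>> {"fn": "apply_moves", "kwargs": {"rows": [[0,0,0,0,0,0.01],[0,0,0,0,0,0.01],[0,0,0,0,0,0.01],[0,0,0,0,0,0.01],[0,0,0,0,0,0.01]]}}

```text
time: 13.08
tool_pos: [529.7, -297.2, 103.9]
tcp_rot: [-180.0, 0.1, 114.0]
ft_force: [-3.2, -6.2, 5.6]
finger_gap: 10.7
grip_force: 61.8
```

```bash
python3 s.py
```

```text
13.08 [ 529.72 -297.2   103.95] [-1.7997e+02  1.0000e-01  1.1398e+02] [-3.22 -6.18  5.63] [-1.31  0.61  0.21] 10.72
```

>>> {"fn": "apply_moves", "kwargs": {"rows": [[0,0,0,0,0,0.01],[0,0,0,0,0,0.01],[0,0,0,0,0,0.01],[0,0,0,0,0,0.01],[0,0,0,0,0,0.01]]}}

```text
time: 13.7
tool_pos: [529.7, -297.2, 103.9]
tcp_rot: [-180.0, 0.1, 111.1]
ft_force: [-3.9, -6.0, 5.0]
finger_gap: 10.8
grip_force: 61.9
```

```bash
python3 s.py
```

```text
13.7 [ 529.68 -297.23  103.92] [-1.7997e+02  1.0000e-01  1.1112e+02] [-3.91 -5.95  5.01] [-1.3   0.63  0.36] 10.78
```

>>> {"fn": "apply_moves", "kwargs": {"rows": [[0,0,0,0,0,0.01],[0,0,0,0,0,0.01],[0,0,0,0,0,0.01],[0,0,0,0,0,0.01],[0,0,0,0,0,0.01]]}}

```text
time: 14.32
tool_pos: [529.6, -297.3, 104.0]
tcp_rot: [-180.0, 0.1, 108.3]
ft_force: [-3.9, -5.3, 5.9]
finger_gap: 10.8
grip_force: 61.9
```

```bash
python3 s.py
```

```text
14.32 [ 529.65 -297.27  103.96] [-1.7997e+02  1.1000e-01  1.0826e+02] [-3.87 -5.31  5.95] [-1.3   0.62  0.37] 10.76
```

>>> {"fn": "apply_moves", "kwargs": {"rows": [[0,0,0,0,0,0.01],[0,0,0,0,0,0.01],[0,0,0,0,0,0.01],[0,0,0,0,0,0.01],[0,0,0,0,0,0.01]]}}

```text
time: 14.95
tool_pos: [529.6, -297.3, 104.0]
tcp_rot: [-180.0, 0.1, 105.4]
ft_force: [-3.1, -6.3, 5.7]
finger_gap: 10.7
grip_force: 61.9
```

```bash
python3 s.py
```

```text
14.95 [ 529.62 -297.25  103.96] [-1.7997e+02  1.1000e-01  1.0540e+02] [-3.09 -6.33  5.7 ] [-1.36  0.67  0.25] 10.72
```

>>> {"fn": "apply_moves", "kwargs": {"rows": [[0,0,0,0,0,0.01],[0,0,0,0,0,0.01],[0,0,0,0,0,0.01],[0,0,0,0,0,0.01],[0,0,0,0,0,0.01]]}}

```text
time: 15.58
tool_pos: [529.6, -297.3, 104.0]
tcp_rot: [-180.0, 0.1, 102.5]
ft_force: [-4.4, -5.8, 5.7]
finger_gap: 10.6
grip_force: 62.0
```

```bash
python3 s.py
```

```text
15.58 [ 529.57 -297.32  103.98] [-1.7998e+02  1.1000e-01  1.0249e+02] [-4.42 -5.8   5.72] [-1.18  0.5  -0.4 ] 10.58
```

>>> {"fn": "apply_moves", "kwargs": {"rows": [[0,0,0,0,0,0.01],[0,0,0,0,0,0.01],[0,0,0,0,0,0.01],[0,0,0,0,0,0.01],[0,0,0,0,0,0.01]]}}

```text
time: 16.2
tool_pos: [529.5, -297.4, 104.0]
tcp_rot: [-180.0, 0.1, 99.6]
ft_force: [-4.3, -6.1, 5.6]
finger_gap: 10.3
grip_force: 61.9
```

```bash
python3 s.py
```

```text
16.2 [ 529.51 -297.35  103.96] [-1.7998e+02  1.0000e-01  9.9610e+01] [-4.33 -6.05  5.57] [-1.22  0.61 -0.18] 10.34
```

>>> {"fn": "apply_moves", "kwargs": {"rows": [[0,0,0,0,0,0.01],[0,0,0,0,0,0.01],[0,0,0,0,0,0.01],[0,0,0,0,0,0.01],[0,0,0,0,0,0.01]]}}

```text
time: 16.82
tool_pos: [529.5, -297.3, 104.0]
tcp_rot: [-180.0, 0.1, 96.8]
ft_force: [-4.9, -5.5, 5.8]
finger_gap: 10.6
grip_force: 61.9
```

```bash
python3 s.py
```

```text
16.82 [ 529.53 -297.32  103.97] [-1.7998e+02  1.1000e-01  9.6770e+01] [-4.87 -5.48  5.81] [-1.3   0.67 -0.04] 10.6
```

>>> {"fn": "apply_moves", "kwargs": {"rows": [[0,0,0,0,0,0.01],[0,0,0,0,0,0.01],[0,0,0,0,0,0.01],[0,0,0,0,0,0.01],[0,0,0,0,0,0]]}}

```text
time: 17.45
tool_pos: [529.5, -297.4, 104.0]
tcp_rot: [-180.0, 0.1, 94.5]
ft_force: [-4.2, -6.4, 6.7]
finger_gap: 10.3
grip_force: 61.9
```

```bash
python3 s.py
```

```text
17.45 [ 529.46 -297.37  103.98] [-1.7998e+02  1.1000e-01  9.4490e+01] [-4.19 -6.41  6.72] [-1.31  0.73  0.04] 10.33
```

>>> {"fn": "apply_moves", "kwargs": {"rows": [[0,0,0,0,0,0],[0,0,0,0,0,0],[0,0,0,0,0,0.01],[0,0,0,0,0,0.01],[0,0,0,0,0,0.01]]}}

```text
time: 18.08
tool_pos: [529.4, -297.4, 104.0]
tcp_rot: [-180.0, 0.1, 92.8]
ft_force: [-4.5, -7.3, 5.6]
finger_gap: 10.4
grip_force: 62.0
```

```bash
python3 s.py
```

```text
18.08 [ 529.43 -297.35  103.96] [-1.7997e+02  1.1000e-01  9.2780e+01] [-4.46 -7.32  5.6 ] [-1.29  0.81  0.33] 10.43
```

The torque is rising again, so the knob is at the middle of the notch. I'll let go and lift.

>>> {"fn": "apply_moves", "kwargs": {"rows": [[0,0,0,0,0,0],[0,0,0,0,0,0],[0,0,0,0,0,0],[0,0,0,0,0,0],[0,0,-5,0,0,0]], "fingers": 60}}

```text
time: 18.7
tool_pos: [529.5, -295.7, 107.9]
tcp_rot: [-179.9, -0.0, 92.8]
ft_force: [-0.5, -0.1, 0.6]
finger_gap: 60.2
grip_force: 0.0
```

>>> {"fn": "apply_moves", "kwargs": {"rows": [[0,0,-15,0,0,0],[0,0,-20,0,0,0],[0,0,-20,0,0,0],[0,0,0,0,0,-0.15],[0,0,0,0,0,-0.18]]}}

```text
time: 19.32
tool_pos: [530.5, -296.6, 165.6]
tcp_rot: [179.9, 0.1, 112.0]
ft_force: [-0.5, -0.3, -0.6]
finger_gap: 60.0
grip_force: 0.0
```

>>> {"fn": "apply_moves", "kwargs": {"rows": [[0,0,0,0,0,-0.18],[0,0,0,0,0,-0.18],[0,0,0,0,0,-0.18],[0,0,0,0,0,-0.18],[0,0,0,0,0,-0.18]]}}

```text
time: 19.95
tool_pos: [530.3, -296.4, 165.1]
tcp_rot: [-180.0, 0.1, 163.6]
ft_force: [0.5, 0.3, -0.4]
finger_gap: 60.2
grip_force: 0.0
```

Run:
```python
from h import *
s=sense();print(np.round(s["tool_pos"],1),np.round(s["tcp_rot"],1))
for c in ("scene","top"):
    im,d=eyes.snapshot(c);P=pts(c,d)
    for n in ("handle_grip","knob_grip"):
        for r in models.place_of(n,c)[:1]: print(c,n,np.round(r["xyz"]),round(r["confidence"],2))
    for n,z in (("handle_grip",102),("knob",113)):
        for r in models.cut_out(n,c)[:1]:
            Q=P[r["pixels"]&(d>0)];Q=Q[(Q[:,2]>z)&(Q[:,2]<130)]
            if len(Q)>5: print(c,n,len(Q),cv2.minAreaRect(Q[:,:2].astype(np.float32)))
```

```text
[ 530.3 -296.4  165.1] [-1.800e+02  1.000e-01  1.636e+02]
scene knob_grip [ 529. -295.  111.] 0.57
top handle_grip [ 553. -178.  101.] 0.87
top handle_grip 56 ((543.5969848632812, -177.9193572998047), (11.702125549316406, 29.36904525756836), 75.78878784179688)
```

>>> {"fn": "apply_moves", "kwargs": {"rows": [[0,0,0,0,0,-0.112],[0,20,0,0,0,0],[0,40,0,0,0,0],[-1,40,0,0,0,0],[0,20,0,0,0,0]]}}

```text
time: 21.08
tool_pos: [552.5, -175.3, 163.3]
tcp_rot: [180.0, -0.0, 169.7]
ft_force: [0.2, 0.4, 0.3]
finger_gap: 59.9
grip_force: 0.0
```

>>> {"fn": "apply_moves", "kwargs": {"rows": [[0,0,0,0,0,0],[0,0,10,0,0,0],[0,0,10,0,0,0],[0,0,10,0,0,0],[0,0,0,0,0,0]]}}

```text
time: 21.7
tool_pos: [551.1, -178.3, 131.5]
tcp_rot: [180.0, -0.2, 169.6]
ft_force: [-0.3, -0.3, -0.3]
finger_gap: 60.1
grip_force: 0.0
```

```bash
python3 s.py
```

```text
21.7 [ 551.15 -178.29  131.49] [ 1.7997e+02 -1.6000e-01  1.6965e+02] [-0.3  -0.31 -0.33] [ 0.03  0.03 -0.04] 60.08
```

>>> {"fn": "apply_moves", "kwargs": {"rows": [[0,0,14,0,0,0],[0,0,14,0,0,0],[0,0,8,0,0,0],[0,0,3,0,0,0],[0,0,0,0,0,0]]}}

```text
time: 22.32
tool_pos: [552.2, -178.1, 94.2]
tcp_rot: [180.0, -0.0, 169.7]
ft_force: [0.4, 0.9, 0.1]
finger_gap: 59.9
grip_force: 0.0
```

>>> {"fn": "apply_moves", "kwargs": {"rows": [[0,0,0,0,0,0],[0,0,0,0,0,0],[0,0,0,0,0,0],[0,0,0,0,0,0],[0,0,0,0,0,0]], "fingers": 0, "grip_force": 20}}

```text
time: 22.95
tool_pos: [552.5, -178.3, 94.8]
tcp_rot: [-180.0, 0.0, 169.7]
ft_force: [-1.2, 0.8, 4.2]
finger_gap: 11.4
grip_force: 24.0
```

```bash
python3 s.py
```

```text
22.95 [ 552.52 -178.33   94.8 ] [-1.7999e+02  4.0000e-02  1.6969e+02] [-1.22  0.81  4.25] [-0.02  0.11 -0.27] 11.35
```

Gripped. I'll test with a gentle 4 mm pull, which is past the play, and check the force.

>>> {"fn": "apply_moves", "kwargs": {"rows": [[0,0.5,0,0,0,0],[0,0.5,0,0,0,0],[0,0.5,0,0,0,0],[0,0.5,0,0,0,0],[0,0.5,0,0,0,0]]}}

```text
time: 23.58
tool_pos: [552.9, -176.1, 94.8]
tcp_rot: [-180.0, 0.0, 169.7]
ft_force: [-2.2, -1.0, 5.2]
finger_gap: 11.5
grip_force: 24.1
```

>>> {"fn": "apply_moves", "kwargs": {"rows": [[0,0.4,0,0,0,0],[0,0.4,0,0,0,0],[0,0.4,0,0,0,0],[0,0.4,0,0,0,0],[0,0,0,0,0,0]]}}

```text
time: 24.2
tool_pos: [553.3, -174.5, 94.7]
tcp_rot: [-180.0, 0.0, 169.7]
ft_force: [-1.5, -1.5, 6.4]
finger_gap: 11.7
grip_force: 24.1
```

The lid has moved 3.8 mm with only about 2 N of drag, so it is free. I'll slide it open now.

>>> {"fn": "apply_moves", "kwargs": {"rows": [[0,3,0,0,0,0],[0,4,0,0,0,0],[0,5,0,0,0,0],[0,5,0,0,0,0],[0,5,0,0,0,0]]}}

```text
time: 24.82
tool_pos: [557.5, -152.5, 94.8]
tcp_rot: [-180.0, 0.1, 169.7]
ft_force: [1.3, -2.4, 5.0]
finger_gap: 11.4
grip_force: 24.1
```

>>> {"fn": "apply_moves", "kwargs": {"rows": [[0,5,0,0,0,0],[0,5,0,0,0,0],[0,5,0,0,0,0],[0,5,0,0,0,0],[0,5,0,0,0,0]]}}

```text
time: 25.45
tool_pos: [562.2, -127.8, 94.8]
tcp_rot: [-180.0, 0.1, 169.7]
ft_force: [5.5, -2.1, 4.5]
finger_gap: 11.6
grip_force: 24.0
```

>>> {"fn": "apply_moves", "kwargs": {"rows": [[0,5,0,0,0,0],[0,5,0,0,0,0],[0,5,0,0,0,0],[0,4,0,0,0,0],[0,3,0,0,0,0]]}}

```text
time: 26.08
tool_pos: [566.4, -106.2, 94.7]
tcp_rot: [-180.0, 0.1, 169.7]
ft_force: [6.0, -2.7, 2.4]
finger_gap: 11.2
grip_force: 23.9
```

>>> {"fn": "apply_moves", "kwargs": {"rows": [[0,2,0,0,0,0],[0,1.5,0,0,0,0],[0,1,0,0,0,0],[0,1,0,0,0,0],[0,0,0,0,0,0]]}}

```text
time: 26.7
tool_pos: [567.5, -100.8, 94.8]
tcp_rot: [180.0, 0.1, 169.7]
ft_force: [7.1, -2.9, 3.1]
finger_gap: 11.3
grip_force: 23.9
```

>>> {"fn": "apply_moves", "kwargs": {"rows": [[0,0,0,0,0,0],[0,0,0,0,0,0],[0,0,0,0,0,0],[0,0,0,0,0,0],[0,0,0,0,0,0]], "fingers": 60}}

```text
time: 27.32
tool_pos: [566.2, -100.8, 94.2]
tcp_rot: [180.0, -0.0, 169.7]
ft_force: [0.1, 0.4, 0.4]
finger_gap: 60.2
grip_force: 0.0
```

>>> {"fn": "apply_moves", "kwargs": {"rows": [[0,0,-10,0,0,0],[0,0,-30,0,0,0],[0,0,-40,0,0,0],[0,0,-40,0,0,0],[0,0,-30,0,0,0]]}}

```text
time: 27.95
tool_pos: [566.9, -101.0, 247.5]
tcp_rot: [-180.0, 0.2, 169.7]
ft_force: [0.3, -0.4, -0.3]
finger_gap: 60.5
grip_force: 0.0
```

>>> {"fn": "apply_moves", "kwargs": {"rows": [[30,0,0,0,0,0],[50,0,0,0,0,0],[50,0,0,0,0,0],[30,0,0,0,0,0],[0,0,0,0,0,0]]}}

```text
time: 28.58
tool_pos: [408.0, -72.1, 245.4]
tcp_rot: [-180.0, 0.1, 169.7]
ft_force: [0.4, 0.1, 0.6]
finger_gap: 60.1
grip_force: 0.0
```

```bash
python3 s.py
python3 - <<'E'
from h import *
for c in ("scene","top"):
    im,d=eyes.snapshot(c)
    for n in ("handle_grip","lid","knob_grip","box"):
        for r in models.place_of(n,c)[:1]: print(c,n,np.round(r["xyz"]),round(r["confidence"],2))
    cv2.imwrite(f"pics/end_{c}.png",cv2.cvtColor(im,cv2.COLOR_RGB2BGR))
E
```

```text
28.58 [408.   -72.06 245.42] [-1.7998e+02  1.3000e-01  1.6969e+02] [0.36 0.11 0.65] [ 0.02 -0.05  0.01] 60.08
scene lid [ 565. -122.   82.] 0.71
scene knob_grip [ 532. -295.  108.] 0.79
scene box [ 544. -235.   -2.] 0.9
top lid [ 560. -119.   80.] 0.85
top knob_grip [ 528. -297.  113.] 0.49
top box [ 539. -230.   -2.] 0.62
```

View pics/end_top.png

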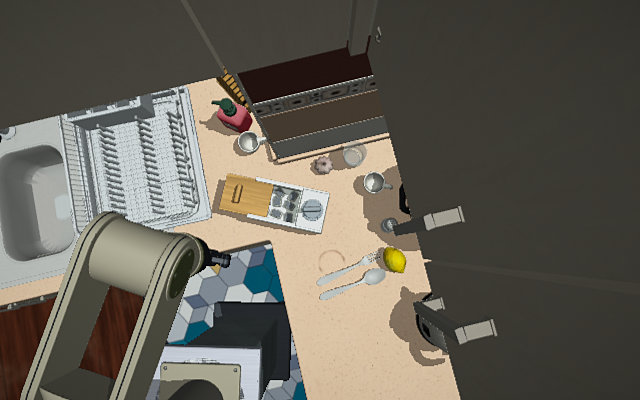

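The final view shows the lid open at (245,195) px and the tablets visible at (285,205) px. The mugs, glass, garlic, shaker and lemon have not moved. The grip travelled about 79 mm of the 80 mm, and nothing is being touched.

```bash
python3 -c "
from bench import job;print(job.hand_in())"
```

```text
the job is handed in; nothing more can be done
None
```

I unlocked the knob, slid the lid about 79 mm of its 80 mm travel, let go and backed the arm clear, then handed the job in at about 29 s with the other objects unmoved in the last picture; the hand-in returned no verdict.

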